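Put the measuring tools back in their shadow foam

TASK

The router operator's measuring tools are lying about on the bench. Put the caliper, the moisture meter, the tape measure and the tool-height setter back, each right way up into the foam insert whose cut-out has its shape, lying flat on the yellow floor of the cut-out. Leave the loose steel collet nut that lies among them where it is.

Things in the scene. Friction and masses are not known exactly. Their poses are not given: they have to be found in the camera images.
- caliper: Digital caliper lying flat, closed, steel with black slider 62 (x) by 34 (y) by 18 mm high: grip that across y. Origin: underside, centre of the slider; x along the beam to the jaws, y to the long jaws, z up. Beam 14 mm wide, x -95 to 53; jaws x 32 to 53, y -20 to 40 mm; both 4 mm thick, 3 to 7 mm above the underside. 0.13 kg.
- meter: Pin-type moisture meter, display up: green body 90 (x) by 46 (y) by 26 mm high with grey display and two white buttons; at its +x end a black head 26 mm wide to x = 65 mm with two thin steel pins to x = 76 mm. Origin: underside, centre of the green body; z up. Grip across y. 0.16 kg.
- tape: Tape measure on its side: red body 60 (x) by 56 (y) by 30 mm high, round black and silver disc on top; at its +x end, at y = -20 mm, a black mouth 16 mm wide with a stub of blade and a hook to x = 52 mm. Origin: underside, centre of the red body; z up. Grip across y. 0.19 kg.
- setter: Tool-height setter (zero-setting block): upright cylinder 50 mm in diameter, 50 mm high; silver with black foot and blue stripe, round steel button with brass centre on top. Origin: centre of the underside, z up. 0.42 kg. Its yaw does not matter.
- foam_caliper: Fixed foam insert, 22 mm thick: black, with a cut-out 8 mm deep whose yellow floor is 14 mm above the bench. Long cut-out for the caliper. Origin on the bench under the place of the tool's origin, axes as the seated tool's. Cut-out: y -15 to 15 mm from x = -103, y -25 to 25 round the slider from x = -40, y -28 to 48 round the jaws, x 22 to 61 mm. Outline x -116 to 74, y -41 to 61 mm.
- foam_meter: Fixed foam insert, 22 mm thick: black, with a cut-out 8 mm deep whose yellow floor is 14 mm above the bench. For the moisture meter: a rectangle with a narrower bay at one end. Origin on the bench under the place of the tool's origin, axes as the seated tool's. Cut-out: x -53 to 53, y -31 to 31 mm, bay on to x = 84, y -21 to 21 mm. Outline x -68 to 98, y -47 to 47 mm.
- foam_tape: Fixed foam insert, 22 mm thick: black, with a cut-out 8 mm deep whose yellow floor is 14 mm above the bench. For the tape measure: near-square with a bay at one corner. Origin on the bench under the place of the tool's origin, axes as the seated tool's. Cut-out: x -38 to 38, y -36 to 36 mm, bay on to x = 60, y -36 to -4 mm. Outline x -55 to 75, y -52 to 52 mm.
- foam_setter: Fixed foam insert, 22 mm thick: black, with a cut-out 8 mm deep whose yellow floor is 14 mm above the bench. Round cut-out 66 mm in diameter, for the tool-height setter. Origin on the bench below the centre of the round cut-out. Outline x -65 to 65, y -51 to 51 mm.
- collet_nut: Bystander to be left alone: dark steel collet nut, a ring 42 mm in diameter and 20 mm high with a 26 mm hole and six bright notches, lying among the tools. Origin: centre of its underside.
Things that resemble listed ones, but are neither listed nor needed, are in the scene too. What is shaped like the foam_meter but purple or red is not meant.

How it is judged:
By the outcome, as a careful person would: the job done as asked, in the order asked, and still so for the second after the job is handed in, with the robot touching nothing.
It also fails if it takes over 102 s, if anything falls off the work surface, if the arm or the gripper's body presses on something with over 40 N, if the wrist force passes 120 N, or if a joint passes its speed limit or range.

ROBOT

A 6-joint arm with a two-finger parallel gripper is mounted at the origin on the work surface. World frame = base frame: x ahead of the robot, y to its left, z up, the work surface at z = 0. Lengths are in m, angles in rad, forces in N, time in s.
With the tool pointing down it reaches from about 0.35 to 0.975 m from the base axis. Payload 4.9 kg.
Tool frame: the origin (TCP) lies at the very end of the fingers, on their centre line; the grasp point (between the pads) lies 19 mm behind it (ctrl.grasp_offset is the distance from the TCP to the grasp point, in m); z points along the fingers, y is the line along which they close (so a half turn about z gives the same grasp; the last joint's range is limited). The gripper opens to 85 mm and grips with 20 to 120 N. Pads are 22 mm wide; open, the fingers measure 114 mm over their backs; the gripper's body (76 mm by 85 mm) begins 54 mm behind the grasp point. The pads swing forward as they close: fully open they stand 13 mm farther back than shut.
Start: joints at [1.207, 0.053, 1.613, -0, 1.476, -0.119], TCP at [0.151, 0.606, 0.231] pointing down, gripper open.
Joint ranges: [-3.01, 3.01], [-1.01, 2.22], [0.06, 2.58], [-1.02, 4.17], [0.09, 2.62], [-3.14, 3.14]. Speed limits (rad/s): [2.57, 2.57, 3.14, 3.14, 3.14, 3.14].

INTERFACE

Orientations are given as a rotation vector (axis times angle).
In Python, from station import ctrl, optics gives the robot as it stands.
- The arm moves only by the shell command python3 -m handwheel 'ROWS' [OPENING] [FORCE]. ROWS is JSON, a list of rows, each an object of numbers: "tx", "ty", "tz": the shift along the tool's x, y, z in mm; "roll": the turn about the tool's z in rad. A call has 1 to 12 rows; each row shifts and turns the commanded pose from where the row before left it, along the tool's axes as they then stand; what a row does not reach is not made up. A row lasts 1/12 s, in which the tool goes at most 41.7 mm and 7.16 degrees, less where a joint would pass 70% of its speed; a pose out of reach is approached as far as the arm can. A call with a gripper value outside its range is refused whole. OPENING is the finger opening in mm, from 0 to 85.4, set as the call begins (- or left out, the last holds). The fingers move at their own pace and stop on an object; FORCE is the grip in N (left out, the last holds). Time passes only in rows, so rows that do not move let the fingers close. It gives the time, the measured TCP pose, the force, the opening and the grip force at its end, in the units of the state.
- ctrl.get_obs(): the state, without advancing time (a new reading comes with each control period).
- optics.get_image(name): name is "scene" or "top" or "wrist"; returns (picture, depth): 420x560x3 uint8, red, green, blue; 420x560 float32, m along the optical axis (not along the pixel's ray), 0 where there is no reading.
- optics.camera_params(name): a dict with "mtx" (3x3 intrinsics, pixels), "extrinsics" (4x4, takes a point from camera to world coordinates); the wrist camera has in their place "tool_from_camera" (4x4, takes a point from camera to tool coordinates, whose origin is the TCP and whose axes are the flange's). Camera axes: x right, y down, z forward; pixel columns grow to the right and rows downward; lengths in m; the calibration is good to about 2 mm. A picture is of the moment at which its call begins: read the wrist's pose just before it. camera_params takes no time and is no camera call.
- ctrl.finish_job(): hands the job in; it is judged then, once.
The state is a dict: "t": time; "q": joint angles; "dq": joint speeds; "effort": joint torques, N m; "tool_pos": TCP position; "tool_rot": TCP orientation; "contact_force": force on the tool from outside, world axes, zero at the start; "wrist_torque": the same for the moment, N m; "opening": finger opening in m; "grip_force": force on a finger pad.
Only numpy, scipy, OpenCV 4.12 (cv2) and the standard library are available. Lean on these libraries where they do the work, as an engineer would, in place of code of your own. Each camera call takes 0.05 s, during which the arm holds its last target. There are 200 camera calls.

## Working session

There is one attempt and no reset: what is moved stays moved. The work goes in short steps, Python scripts to look and compute and a shell command to move; the robot and the scene stay as the last step left them, time stands still between calls to the robot, and variables do not carry over. Pictures are saved under pics/ and viewed, at most 18 in all, crops included, and the job is handed in when it is done.

```bash
ls; mkdir -p pics
python3 - <<'E'
from station import ctrl, optics
import cv2, numpy as np
for n in ("top","scene"):
    im,d=optics.get_image(n); cv2.imwrite(f"pics/{n}0.png",im[:,:,::-1]); np.savez(f"{n}0.npz",im=im,d=d)
    p=optics.camera_params(n); print(n,np.round(p["mtx"],1).tolist(),np.round(p["extrinsics"],4).tolist())
print({k:np.round(v,4).tolist() for k,v in optics.camera_params("wrist").items() if hasattr(v,'shape')})
print(ctrl.get_obs(), ctrl.grasp_offset)
E
```

```text
pics
top [[465.7, 0.0, 278.1], [0.0, 465.7, 208.6], [0.0, 0.0, 1.0]] [[-0.0058, -0.9831, 0.1827, 0.233], [-1.0, 0.0052, -0.004, 0.0871], [0.003, -0.1827, -0.9832, 1.0701], [0.0, 0.0, 0.0, 1.0]]
scene [[453.1, 0.0, 272.1], [0.0, 453.1, 206.3], [0.0, 0.0, 1.0]] [[-0.2967, 0.8014, -0.5194, 0.946], [0.9549, 0.2438, -0.1693, 0.263], [-0.009, -0.5463, -0.8376, 0.903], [0.0, 0.0, 0.0, 1.0]]
{'mtx': [[306.7552, 0.0, 274.6793], [0.0, 306.7552, 214.0839], [0.0, 0.0, 1.0]], 'tool_from_camera': [[0.0003, -0.9504, -0.311, 0.0796], [1.0, 0.0, 0.001, -0.0], [-0.0009, -0.311, 0.9504, -0.1426], [0.0, 0.0, 0.0, 1.0]]}
{'t': 0.1, 'q': array([ 1.20696079e+00,  5.33251521e-02,  1.61413878e+00,  1.11593360e-06,
        1.47601827e+00, -1.18997039e-01]), 'dq': array([ 0.00047172,  0.00081146, -0.00190034, -0.00045424, -0.00031123,
        0.00134229]), 'effort': array([ 1.59211877e-04, -3.94903779e+01, -3.71363568e+01, -2.05703009e-05,
        3.91373673e-03, -7.89636687e-06]), 'tool_pos': array([0.15129622, 0.60583292, 0.23017539]), 'tool_rot': array([-3.83576237e-01, -3.11763057e+00,  2.88119788e-03]), 'contact_force': array([-0.27125559,  0.52207846, -0.29529437]), 'wrist_torque': array([-0.03896095,  0.03548917,  0.02437846]), 'grip_force': 0.0, 'opening': 0.0856055143605115} 0.0187
```

View pics/top0.png

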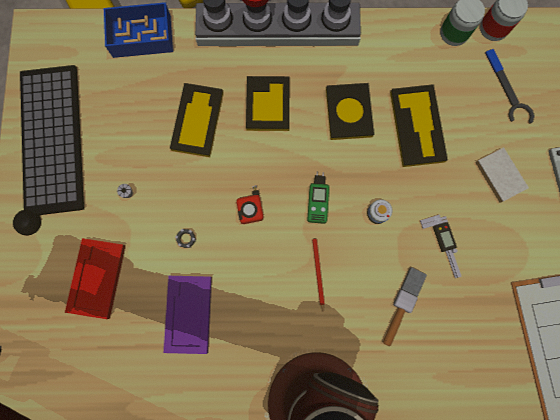

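View pics/scene0.png

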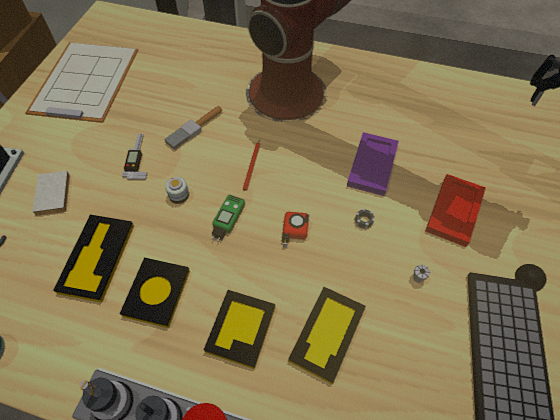

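The top view shows the tools at caliper (445,237), meter (318,200), tape (250,207) and setter (380,210). The foams are at meter (197,119), tape (268,103), setter (350,110) and caliper (418,125).

Look-alikes:
- The purple (188,314) and red (95,278) inserts are shaped like foam_meter, so I leave them alone.
- There are two nut-like things, at (186,238) and (125,190). Neither gets touched.
- The brush (405,300) and wrench (510,90) could pass for the caliper, but it has the black slider and jaws at (445,237).

Next I measure from both views.

```bash
cat > h.py <<'E'
import numpy as np, cv2
from station import ctrl, optics
from scipy.spatial.transform import Rotation as R
def cloud(im,d,K,T):
    v,u=np.mgrid[:d.shape[0],:d.shape[1]]
    P=np.stack([(u-K[0,2])*d/K[0,0],(v-K[1,2])*d/K[1,1],d],-1)
    W=P@T[:3,:3].T+T[:3,3]; W[d==0]=np.nan
    return W
def fixed(n):
    z=np.load(f"{n}0.npz"); p=optics.camera_params(n)
    return z["im"],cloud(z["im"],z["d"],p["mtx"],p["extrinsics"])
def wrist(name=None):
    o=ctrl.get_obs(); im,d=optics.get_image("wrist"); p=optics.camera_params("wrist")
    T=np.eye(4);T[:3,:3]=R.from_rotvec(o["tool_rot"]).as_matrix();T[:3,3]=o["tool_pos"]
    if name: cv2.imwrite(f"pics/{name}.png",im[:,:,::-1])
    return im,cloud(im,d,p["mtx"],T@p["tool_from_camera"])
E
python3 - <<'E'
from h import *
c={n:fixed(n) for n in("top","scene")}
seeds=dict(caliper=(237,445),meter=(200,318),tape=(207,250),setter=(210,380),nut=(238,186),f_cal=(125,405),f_met=(119,197),f_tape=(103,268),f_set=(110,350))
pt={k:c["top"][1][v] for k,v in seeds.items()}
for k,s in pt.items():
    r=.13 if k[0:2]=="f_" else (.11 if k=="caliper" else .07)
    for n in c:
        im,W=c[n]; m=(np.hypot(W[...,0]-s[0],W[...,1]-s[1])<r)
        hsv=cv2.cvtColor(im,cv2.COLOR_RGB2HSV)
        z=W[...,2]
        if k[:2]=="f_":
            b=m&(z>.010)&(z<.04)&((hsv[...,2]<70))
            y=m&(z>.004)&(hsv[...,1]>200)&(hsv[...,2]>120)&(hsv[...,0]>20)&(hsv[...,0]<35)
            m2=(b|y).astype(np.uint8); nn,l=cv2.connectedComponents(m2)
            lab=np.bincount(l[m2>0]).argmax(); q=l==lab
            top=q&b&(z>.017)
            rc=cv2.minAreaRect((W[top][:,:2]*1000).astype(np.float32))
            print(k,n,"zblack",np.round(np.nanpercentile(z[top],[10,50,90])*1e3,1),"zyel",np.round(np.nanmedian(z[y&q])*1e3,1),"rect",np.round(rc[0],1),np.round(rc[1],1),round(rc[2],1),"yelC",np.round(np.median(W[y&q][:,:2],0)*1e3,1))
        else:
            b=m&(z>.006); 
            if b.sum()<5: print(k,n,"none",s);continue
            rc=cv2.minAreaRect((W[b][:,:2]*1000).astype(np.float32))
            print(k,n,b.sum(),"z",np.round(np.nanpercentile(z[b],[50,90,98])*1e3,1),"rect",np.round(rc[0],1),np.round(rc[1],1),round(rc[2],1),"c",np.round(np.mean(W[b][:,:2],0)*1e3,1))
    
for n in c:
    W=c[n][1]; z=W[...,2]; print(n,"bench z mm",np.nanmedian(z[100:300,100:450])*1e3)
E
```

```text
caliper top 882 z [15.9 20.6 22.1] rect [ 347.6 -294. ] [190.1 197.7] 31.7 c [ 350.  -289.2]
caliper scene 426 z [14.7 17.6 18.8] rect [ 340.9 -264.5] [141.9 109.9] 3.0 c [ 354.4 -284.5]
meter top 895 z [26.4 29.9 31.6] rect [455.9  -7.9] [105.5 112.4] 49.0 c [446.5  -9.5]
meter scene 838 z [23.3 26.3 27.6] rect [455.7  -7.5] [ 45.9 118.1] 85.5 c [454.   -5.5]
tape top 702 z [30.7 33.8 35.6] rect [431.6 140.7] [124.6 123.7] 65.3 c [429.1 146. ]
tape scene 682 z [27.1 30.2 31.8] rect [439.6 152.2] [82.1 55.7] 10.6 c [437.4 150.5]
setter top 480 z [44.5 52.1 53.7] rect [ 417.8 -136.2] [110.6 124.1] 81.5 c [ 417.2 -144.8]
setter scene 458 z [40.1 48.3 49.9] rect [ 419.9 -145.2] [50.2 48.4] 23.1 c [ 427.  -140.1]
nut top 229 z [20.5 23.7 24.9] rect [370.1 298.9] [108.  115.3] 74.8 c [362.8 293.4]
nut scene 225 z [16.5 19.5 21. ] rect [362.6 297.1] [40.2 44.2] 58.7 c [364.7 296.5]
f_cal top zblack [20.1 22.8 25.3] zyel 15.2 rect [ 630.5 -252.2] [191.5 102.9] 6.0 yelC [ 655.4 -261.9]
f_cal scene zblack [18. 20. 22.] zyel 11.9 rect [ 630.2 -250.5] [191.5 104.7] 6.1 yelC [ 659.5 -261. ]
f_met top zblack [20.6 23.4 25.9] zyel 15.7 rect [647.5 275.8] [ 95.8 166.9] 80.0 yelC [643.  276.6]
f_met scene zblack [18.4 20.3 22.4] zyel 12.3 rect [646.8 276.5] [ 92.2 166.7] 80.0 yelC [644.2 276.5]
f_tape top zblack [20.5 23.5 26. ] zyel 15.5 rect [688.4 107.7] [100.2 132. ] 89.5 yelC [684.5 103.1]
f_tape scene zblack [18.3 20.3 22.2] zyel 12.3 rect [687.9 107.9] [104.3 130.7] 89.5 yelC [683.  102.6]
f_set top zblack [20.5 23.1 25.6] zyel 15.2 rect [667.6 -89.5] [132.3 101.4] 3.5 yelC [669.  -89.7]
f_set scene zblack [18.2 20.2 22.1] zyel 12.2 rect [666.7 -87.7] [131.  103.5] 3.9 yelC [666.  -90.2]
top bench z mm 1.9071495471920663
scene bench z mm -1.6070285690893416
```

```bash
python3 -m handwheel '[{"tx":-23,"ty":-28.4},{"tx":-23,"ty":-28.4},{"tx":-23,"ty":-28.4},{"tx":-23,"ty":-28.4},{"tx":-23,"ty":-28.4},{"tx":-23,"ty":-28.4},{"tx":-23,"ty":-28.4},{"tx":-23,"ty":-28.4},{"tx":-23,"ty":-28.4}]' 85
python3 -m handwheel '[{"tx":-23,"ty":-28.4},{"tx":-23,"ty":-28.4},{"tx":-23,"ty":-28.4},{"tx":-23,"ty":-28.4},{"tx":-23,"ty":-28.4},{"tx":-23,"ty":-28.4},{"tx":-23,"ty":-28.4},{"tx":-23,"ty":-28.4},{"tx":-23,"ty":-28.4},{"tx":0}]'
python3 - <<'E'
from h import *
im,W=wrist("w1"); np.savez("w1.npz",im=im,W=W)
print(ctrl.get_obs()["tool_pos"],ctrl.get_obs()["tool_rot"]); print("bench",np.nanmedian(W[...,2]))
E
```

```text
[0.15131044 0.60590722 0.23029927] [-3.83567925e-01 -3.11769733e+00  2.51733527e-03]
bench 5.492520645217214e-05$[0]: bad value
$[0]: bad value
```

View pics/w1.png

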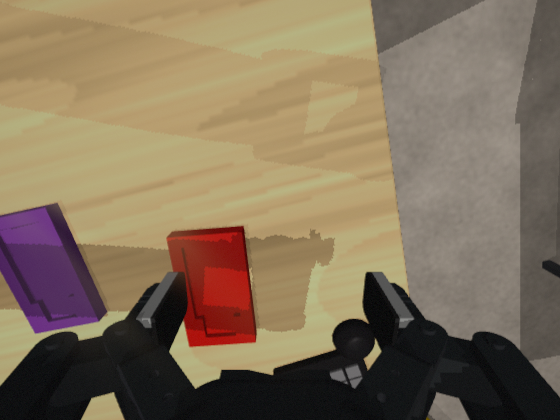

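The rows were refused, so the arm hasn't moved. The view shows only the red and purple decoys, at (215,285) and (50,270). I'll try a row with all four keys.

```bash
python3 -m handwheel '[{"tx":-23,"ty":-28.4,"tz":0,"roll":0}]' 85; python3 -m handwheel --help | head -20
```

```text
t: 0.23
tool_pos: [0.1653, 0.5754, 0.2299]
tool_rot: [-0.378, -3.117, 0.0]
contact_force: [-0.3, -1.7, 1.4]
opening: 0.0849
grip_force: 0.0invalid input: not JSON, or not a number
```

All four keys are needed.

```bash
python3 -m handwheel '[{"tx":-23,"ty":-28.4,"tz":0,"roll":0},{"tx":-23,"ty":-28.4,"tz":0,"roll":0},{"tx":-23,"ty":-28.4,"tz":0,"roll":0},{"tx":-23,"ty":-28.4,"tz":0,"roll":0},{"tx":-23,"ty":-28.4,"tz":0,"roll":0},{"tx":-23,"ty":-28.4,"tz":0,"roll":0},{"tx":-23,"ty":-28.4,"tz":0,"roll":0},{"tx":-23,"ty":-28.4,"tz":0,"roll":0}]'
python3 -m handwheel '[{"tx":-23,"ty":-28.4,"tz":0,"roll":0},{"tx":-23,"ty":-28.4,"tz":0,"roll":0},{"tx":-23,"ty":-28.4,"tz":0,"roll":0},{"tx":-23,"ty":-28.4,"tz":0,"roll":0},{"tx":-23,"ty":-28.4,"tz":0,"roll":0},{"tx":-23,"ty":-28.4,"tz":0,"roll":0},{"tx":-23,"ty":-28.4,"tz":0,"roll":0},{"tx":-23,"ty":-28.4,"tz":0,"roll":0},{"tx":-23,"ty":-28.4,"tz":0,"roll":0},{"tx":0,"ty":0,"tz":0,"roll":0},{"tx":0,"ty":0,"tz":0,"roll":0}]'
python3 - <<'E'
from h import *
im,W=wrist("w2"); np.savez("w2.npz",im=im,W=W)
print(ctrl.get_obs()["tool_pos"],ctrl.get_obs()["tool_rot"]); print("bench",np.nanmedian(W[...,2]))
E
```

```text
t: 0.9
tool_pos: [0.2905, 0.3065, 0.231]
tool_rot: [0.383, 3.118, -0.0]
contact_force: [0.3, 0.3, 0.4]
opening: 0.0852
grip_force: 0.0
t: 1.82
tool_pos: [0.4293, 0.0086, 0.2309]
tool_rot: [-0.389, -3.116, -0.001]
contact_force: [0.6, 0.1, 0.4]
opening: 0.0852
grip_force: 0.0
[0.42899631 0.0097473  0.23086753] [-3.86025013e-01 -3.11653871e+00 -7.91478788e-04]
bench 0.0006435995683800599
```

View pics/w2.png

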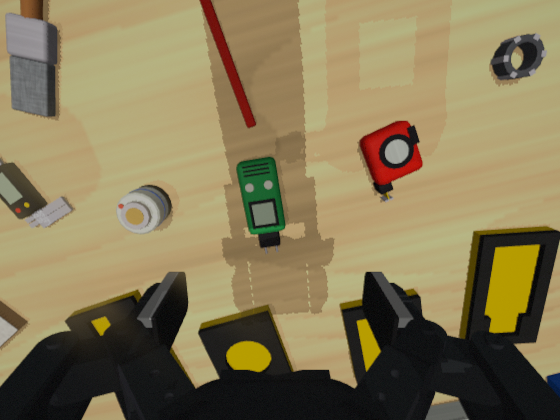

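This view shows all the tools the right way up: setter (145,208), meter (262,200), tape (390,152), caliper at the left edge (30,195) and the nut (518,57). I'll move over the caliper.

```bash
python3 -m handwheel '[{"tx":0,"ty":-36,"tz":0,"roll":0},{"tx":0,"ty":-36,"tz":0,"roll":0},{"tx":0,"ty":-36,"tz":0,"roll":0},{"tx":0,"ty":-36,"tz":0,"roll":0},{"tx":0,"ty":-36,"tz":0,"roll":0},{"tx":0,"ty":-36,"tz":0,"roll":0},{"tx":0,"ty":-36,"tz":0,"roll":0},{"tx":0,"ty":-36,"tz":0,"roll":0},{"tx":0,"ty":0,"tz":0,"roll":0},{"tx":0,"ty":0,"tz":0,"roll":0}]'
python3 - <<'E'
from h import *
im,W=wrist("w3"); np.savez("w3.npz",im=im,W=W)
print(ctrl.get_obs()["tool_pos"],ctrl.get_obs()["tool_rot"]); print("bench",np.nanmedian(W[...,2]))
def comp(W,s,r,m0):
    m=(np.hypot(W[...,0]-s[0],W[...,1]-s[1])<r)&m0; return m
def rect(P): 
    rc=cv2.minAreaRect((P[:,:2]*1000).astype(np.float32)); return np.round(rc[0],1),np.round(rc[1],1),round(rc[2],1)
for n in("w2","w3"):
    z=np.load(n+".npz"); im,W=z["im"],z["W"]; hsv=cv2.cvtColor(im,cv2.COLOR_RGB2HSV); Z=W[...,2]; h,s,v=hsv[...,0],hsv[...,1],hsv[...,2]
    for k,c,r,zl,zh in(("meter",(.452,-.008),.07,.02,.035),("tape",(.435,.15),.055,.024,.04),("setter",(.423,-.143),.045,.03,.06),("caliper",(.35,-.287),.1,.012,.03),("calbeam",(.35,-.287),.11,.003,.011)):
        m=comp(W,c,r,(Z>zl)&(Z<zh))
        cnt,l,st,ce=cv2.connectedComponentsWithStats(m.astype(np.uint8))
        if cnt<2: print(n,k,"none");continue
        m=(l==1+st[1:,4].argmax()) if k!="calbeam" else m
        P=W[m]; print(n,k,m.sum(),"z",np.round(np.percentile(P[:,2],[50,95])*1e3,1),rect(P),"px",np.round(np.argwhere(m).mean(0)[::-1]), "mean",np.round(P[:,:2].mean(0)*1e3,1))
E
```

```text
t: 2.7
tool_pos: [0.3593, -0.2692, 0.2311]
tool_rot: [-0.385, -3.118, -0.002]
contact_force: [-0.2, 0.2, -0.7]
opening: 0.0853
grip_force: 0.0
[ 0.35963401 -0.26832734  0.23101871] [-3.82462085e-01 -3.11794277e+00 -1.75971225e-03]
bench 0.0007344929494891572
w2 meter 2914 z [26.1 28. ] (array([449.5, -11.4]), array([ 45.9, 108.8]), 85.1) px [261. 198.] mean [440.  -10.1]
w2 tape 2617 z [30.3 32.4] (array([430.9, 148. ]), array([68.9, 56.5]), 10.5) px [393. 153.] mean [425.  145.4]
w2 setter 1586 z [43.5 51. ] (array([ 418.2, -148.6]), array([49.4, 48.8]), 22.7) px [139. 212.] mean [ 416.6 -144.9]
w2 caliper 1272 z [17.8 19.4] (array([ 361. , -298.4]), array([62. , 35.1]), 15.2) px [ 16. 194.] mean [ 364.4 -293.1]
w2 calbeam 1084 z [6.8 9.8] (array([ 338.8, -267.8]), array([ 78.7, 158.5]), 72.4) px [ 44. 199.] mean [ 379.7 -273.1]
w3 meter 3080 z [26.3 28.4] (array([449.4, -12.6]), array([ 46. , 109.3]), 84.3) px [501. 199.] mean [440.1 -13.9]
w3 tape none
w3 setter 1560 z [43.8 51.3] (array([ 417.9, -149.7]), array([49.4, 48.9]), 78.9) px [387. 212.] mean [ 414.5 -152.1]
w3 caliper 1466 z [18.2 19.7] (array([ 356.8, -300.5]), array([71. , 34.1]), 15.8) px [249. 190.] mean [ 358.8 -299.4]
w3 calbeam 1446 z [7.  8.5] (array([ 339.1, -290.4]), array([114.4, 143.9]), 75.0) px [250. 178.] mean [ 347.8 -295.9]
```

View pics/w3.png

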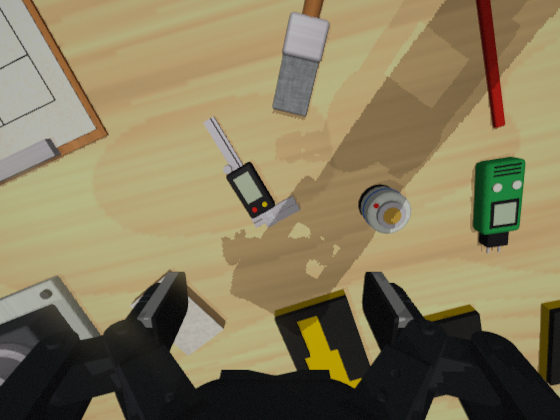

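The slider is at about (361,-299) mm with yaw 15.5°. Its jaws (275,212) extend toward +y, so it is the right way up, and its top at 18 mm matches the text. I'll go down on it.

```bash
python3 -m handwheel '[{"tx":-8.8,"ty":-29.4,"tz":0,"roll":0},{"tx":0,"ty":0,"tz":30,"roll":-0.103},{"tx":0,"ty":0,"tz":30,"roll":-0.103},{"tx":0,"ty":0,"tz":30,"roll":-0.103},{"tx":0,"ty":0,"tz":30,"roll":-0.103},{"tx":0,"ty":0,"tz":30,"roll":-0.103},{"tx":0,"ty":0,"tz":0,"roll":0},{"tx":0,"ty":0,"tz":0,"roll":0}]'
python3 - <<'E'
from h import *
im,W=wrist("w4");o=ctrl.get_obs();r=o["tool_rot"]; print(o["tool_pos"],np.degrees(2*np.arctan2(r[1],r[0]))%360,o["q"])
E
```

```text
t: 3.42
tool_pos: [0.3607, -0.2973, 0.08]
tool_rot: [0.423, -3.111, -0.006]
contact_force: [0.5, 0.1, 0.7]
opening: 0.0849
grip_force: 0.0
[ 0.36178572 -0.298987    0.08220201] 195.48512151345568 [-8.49532556e-01 -1.85895019e-01  2.09989125e+00  2.26180232e-04
  1.22719865e+00 -2.69067139e+00]
```

View pics/w4.png

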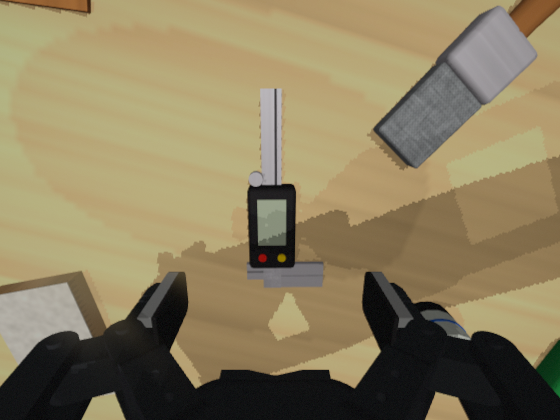

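The caliper is the right choice and is aligned and centred, with its slider at (272,225). Now I go down, grip and lift.

```bash
python3 -m handwheel '[{"tx":0,"ty":0,"tz":38,"roll":0},{"tx":0,"ty":0,"tz":34,"roll":0},{"tx":0,"ty":0,"tz":4,"roll":0},{"tx":0,"ty":0,"tz":0,"roll":0}]'
python3 -m handwheel '[{"tx":0,"ty":0,"tz":0,"roll":0},{"tx":0,"ty":0,"tz":0,"roll":0},{"tx":0,"ty":0,"tz":0,"roll":0},{"tx":0,"ty":0,"tz":0,"roll":0},{"tx":0,"ty":0,"tz":0,"roll":0},{"tx":0,"ty":0,"tz":0,"roll":0},{"tx":0,"ty":0,"tz":0,"roll":0},{"tx":0,"ty":0,"tz":0,"roll":0}]' 15 50
```

```text
t: 3.8
tool_pos: [0.3608, -0.2993, 0.0055]
tool_rot: [0.422, -3.112, -0.003]
contact_force: [-0.2, -0.0, -0.0]
opening: 0.0852
grip_force: 0.0
t: 4.47
tool_pos: [0.362, -0.3013, 0.0073]
tool_rot: [-0.423, 3.111, -0.004]
contact_force: [-1.2, -0.1, 6.8]
opening: 0.0325
grip_force: 51.3
```

```bash
python3 -m handwheel '[{"tx":0,"ty":0,"tz":-20,"roll":0},{"tx":0,"ty":0,"tz":-30,"roll":0},{"tx":0,"ty":0,"tz":-30,"roll":0},{"tx":0,"ty":0,"tz":-30,"roll":0},{"tx":0,"ty":0,"tz":0,"roll":0},{"tx":0,"ty":0,"tz":0,"roll":0}]'
python3 - <<'E'
from h import *
im,W=wrist("w5");o=ctrl.get_obs();r=o["tool_rot"]; print(o["tool_pos"],np.degrees(2*np.arctan2(r[1],r[0]))%360,o["opening"],o["grip_force"])
E
```

```text
t: 4.97
tool_pos: [0.3618, -0.3012, 0.1177]
tool_rot: [-0.423, 3.11, -0.007]
contact_force: [-0.2, 0.1, -2.5]
opening: 0.0323
grip_force: 50.4
[ 0.36081479 -0.30001025  0.11550409] 195.47301612798054 0.03254380134646494 50.43937861919403
```

View pics/w5.png

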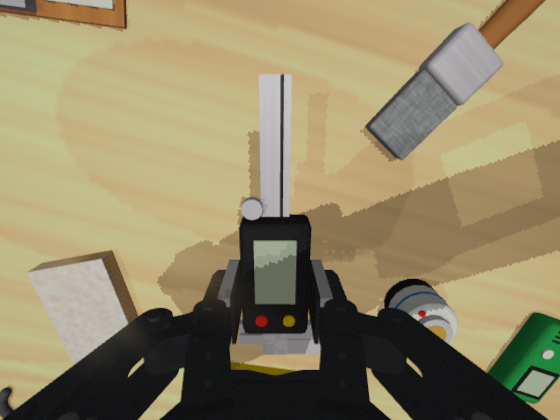

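The caliper is held straight, with the slider at (275,275). I'll carry it over.

```bash
cat >> h.py <<'E'
def to(x,y,z,yaw):
    o=ctrl.get_obs();r=o["tool_rot"];p=o["tool_pos"]*1e3
    a=2*np.arctan2(r[1],r[0]); d=np.array([x,y,z])-p
    dy=(np.degrees(a)-yaw+90)%180-90
    c,s=np.cos(a),np.sin(a)
    print("pos",np.round(p,1),"yaw",round(np.degrees(a)%360,1),"q6",round(o["q"][5],2),"-> tx %.1f ty %.1f tz %.1f roll %.3f"%(c*d[0]+s*d[1],s*d[0]-c*d[1],-d[2],np.radians(dy)),"open",round(o["opening"]*1e3,1),"grip",round(o["grip_force"],1))
E
python3 -m handwheel '[{"tx":-32.4,"ty":-4.25,"tz":0,"roll":0},{"tx":-32.4,"ty":-4.25,"tz":0,"roll":0},{"tx":-32.4,"ty":-4.25,"tz":0,"roll":0},{"tx":-32.4,"ty":-4.25,"tz":0,"roll":0},{"tx":-32.4,"ty":-4.25,"tz":0,"roll":0},{"tx":-32.4,"ty":-4.25,"tz":0,"roll":0},{"tx":-32.4,"ty":-4.25,"tz":0,"roll":0},{"tx":-32.4,"ty":-4.25,"tz":0,"roll":0},{"tx":-32.4,"ty":-4.25,"tz":0,"roll":0},{"tx":0,"ty":0,"tz":20,"roll":0.0825},{"tx":0,"ty":0,"tz":20,"roll":0.0825},{"tx":0,"ty":0,"tz":0,"roll":0}]'
python3 -m handwheel '[{"tx":0,"ty":0,"tz":0,"roll":0},{"tx":0,"ty":0,"tz":0,"roll":0}]'
python3 - <<'E'
from h import *
im,W=wrist("w6");to(652.2,-259,21,186); to(652.2,-259,21,186)
E
```

```text
t: 6.02
tool_pos: [0.648, -0.2564, 0.0666]
tool_rot: [0.164, -3.126, -0.011]
contact_force: [-1.5, 0.4, -2.8]
opening: 0.0323
grip_force: 50.3
t: 6.18
tool_pos: [0.6513, -0.2589, 0.0743]
tool_rot: [0.167, -3.135, -0.002]
contact_force: [-0.9, -0.4, -1.7]
opening: 0.0324
grip_force: 50.4
pos [ 652.  -259.3   75.7] yaw 186.1 q6 -2.16 -> tx -0.3 ty 0.3 tz 54.7 roll 0.001 open 32.3 grip 50.4
pos [ 652.  -259.3   75.7] yaw 186.1 q6 -2.16 -> tx -0.3 ty 0.3 tz 54.7 roll 0.001 open 32.3 grip 50.4
```

View pics/w6.png

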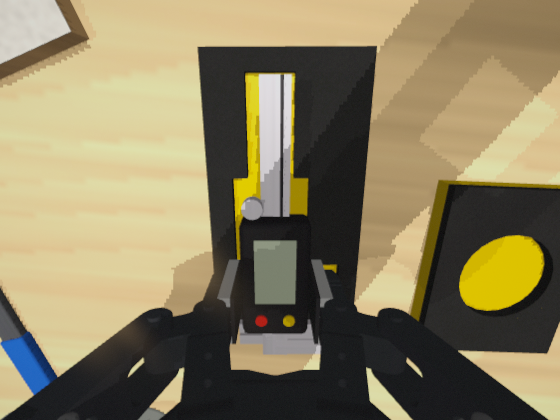

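The slot (270,125) sits under the beam (274,125), possibly about 2 mm off laterally. I'll measure that lower down.

```bash
python3 -m handwheel '[{"tx":0,"ty":0,"tz":15,"roll":0},{"tx":0,"ty":0,"tz":15,"roll":0},{"tx":0,"ty":0,"tz":0,"roll":0},{"tx":0,"ty":0,"tz":0,"roll":0}]'
python3 - <<'E'
from h import *
im,W=wrist();o=ctrl.get_obs();M=R.from_rotvec(o["tool_rot"]).as_matrix();L=(W-o["tool_pos"])@M*1e3
hsv=cv2.cvtColor(im,cv2.COLOR_RGB2HSV);y=(hsv[...,1]>180)&(hsv[...,0]>20)&(hsv[...,0]<35)&(W[...,2]<.02)
print("yellow z",np.nanmedian(W[...,2][y]))
H=W[...,2]
for a in range(45,95,10):
    s=(L[...,0]>a)&(L[...,0]<a+10)
    b=s&(np.abs(L[...,2]-0)<7)&(np.abs(L[...,1])<20)&(hsv[...,1]<80)
    k=s&(H>.018)&(H<.027)&(hsv[...,2]<70)&(abs(L[...,1])<40)
    f=lambda q:np.round(np.percentile(q,[1,99]),1) if len(q) else None
    ky=L[...,1][k]
    print(a,"beam",f(L[...,1][b]),"yellow",f(L[...,1][s&y]),"black inner",f(ky[ky<0])[1] if (ky<0).any() else None,f(ky[ky>0])[0] if (ky>0).any() else None)
yy=s=L[...,0][y&(abs(L[...,1])<15)]; print("yellow far x",np.percentile(yy,99)); b=(abs(L[...,2])<7)&(abs(L[...,1])<9)&(hsv[...,1]<80); print("beam end x",np.percentile(L[...,0][b],99))
to(652.2,-259,21,186)
E
```

```text
t: 6.57
tool_pos: [0.6504, -0.2583, 0.0428]
tool_rot: [0.165, -3.134, -0.003]
contact_force: [0.0, 0.2, -1.3]
opening: 0.0327
grip_force: 50.4
yellow z 0.013970988527034295
45 beam [-6.4  7.3] yellow [-18.2  11.9] black inner -18.1 12.0
55 beam [-6.3  7.2] yellow [-18.1  11.8] black inner -18.2 11.9
65 beam [-6.2  7.4] yellow [-18.2  11.7] black inner -18.2 12.0
75 beam [-6.4  7.3] yellow [-18.2  11.8] black inner -18.3 11.9
85 beam [-6.3  7.2] yellow [-18.2  11.7] black inner -18.3 11.7
yellow far x 103.16263963105467
beam end x 95.6988075305383
pos [ 651.3 -258.7   44.1] yaw 186.0 q6 -2.16 -> tx -0.9 ty -0.4 tz 23.1 roll 0.001 open 32.8 grip 50.4
```

```bash
python3 -m handwheel '[{"tx":0,"ty":-3.6,"tz":0,"roll":0},{"tx":0,"ty":0,"tz":12,"roll":0},{"tx":0,"ty":0,"tz":11,"roll":0},{"tx":0,"ty":0,"tz":0,"roll":0},{"tx":0,"ty":0,"tz":0,"roll":0}]'
python3 -m handwheel '[{"tx":0,"ty":0,"tz":0,"roll":0},{"tx":0,"ty":0,"tz":0,"roll":0},{"tx":0,"ty":0,"tz":0,"roll":0},{"tx":0,"ty":0,"tz":0,"roll":0},{"tx":0,"ty":0,"tz":-20,"roll":0},{"tx":0,"ty":0,"tz":-35,"roll":0},{"tx":0,"ty":0,"tz":-35,"roll":0},{"tx":0,"ty":0,"tz":-35,"roll":0},{"tx":0,"ty":0,"tz":0,"roll":0}]' 85
python3 - <<'E'
from h import *
im,W=wrist("w7"); to(450,-12,150,174.7)
E
```

```text
t: 7.03
tool_pos: [0.6519, -0.2624, 0.021]
tool_rot: [0.165, -3.136, -0.001]
contact_force: [0.1, 0.1, -2.0]
opening: 0.0325
grip_force: 51.7
t: 7.78
tool_pos: [0.657, -0.2649, 0.1582]
tool_rot: [-0.165, 3.124, -0.013]
contact_force: [2.1, -1.0, 1.3]
opening: 0.0849
grip_force: 0.0
pos [ 655.7 -264.3  154.6] yaw 186.0 q6 -2.16 -> tx 178.0 ty 272.5 tz 4.6 roll 0.198 open 85.2 grip 0.0
```

View pics/w7.png

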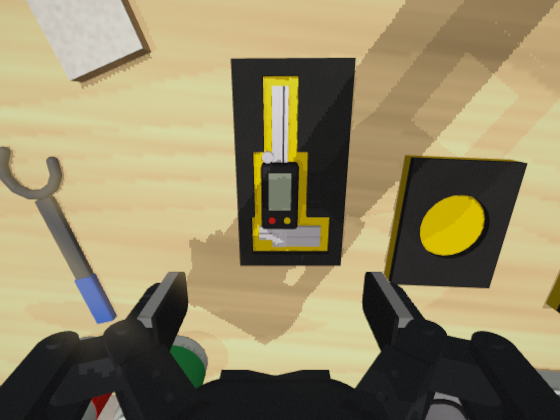

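The caliper lies flat in its cut-out: slider (280,195), jaws (290,237), with yellow visible all round. Next is the meter.

```bash
python3 -m handwheel '[{"tx":20.9,"ty":30.5,"tz":0,"roll":0},{"tx":20.9,"ty":30.5,"tz":0,"roll":0},{"tx":20.9,"ty":30.5,"tz":0,"roll":0},{"tx":20.9,"ty":30.5,"tz":0,"roll":0},{"tx":20.9,"ty":30.5,"tz":0,"roll":0},{"tx":20.9,"ty":30.5,"tz":0,"roll":0},{"tx":20.9,"ty":30.5,"tz":0,"roll":0},{"tx":20.9,"ty":30.5,"tz":0,"roll":0},{"tx":20.9,"ty":30.5,"tz":0,"roll":0},{"tx":0,"ty":0,"tz":20,"roll":0.099},{"tx":0,"ty":0,"tz":20,"roll":0.099},{"tx":0,"ty":0,"tz":0,"roll":0}]'
python3 -m handwheel '[{"tx":0,"ty":0,"tz":0,"roll":0},{"tx":0,"ty":0,"tz":0,"roll":0}]'
cat >> h.py <<'E'
def rects(*boxes,n=None):
    "minAreaRect, in tool mm, of the largest blob within each (zlo,zhi,radius) [world z mm], around the TCP"
    im,W=wrist(n);o=ctrl.get_obs();M=R.from_rotvec(o["tool_rot"]).as_matrix();L=(W-o["tool_pos"])@M*1e3
    for zl,zh,r in boxes:
        m=((W[...,2]*1e3>zl)&(W[...,2]*1e3<zh)&(np.hypot(L[...,0],L[...,1])<r)).astype(np.uint8)
        c,l,st,_=cv2.connectedComponentsWithStats(m)
        if c<2: print("none");continue
        k=l==1+st[1:,4].argmax(); P=L[k]
        rc=cv2.minAreaRect(P[:,:2].astype(np.float32))
        print("rect c",np.round(rc[0],1),"size",np.round(rc[1],1),"ang",round(rc[2],1),"z",np.round(np.median(W[k][:,2])*1e3,1),"px",np.round(np.argwhere(k).mean(0)[::-1]))
E
python3 - <<'E'
from h import *
rects((18,35,80),(22,35,80)); to(439.5,-11,6,174.7)
E
```

```text
t: 8.83
tool_pos: [0.4329, -0.0082, 0.1028]
tool_rot: [-0.146, -3.131, -0.002]
contact_force: [-0.7, 0.9, -0.7]
opening: 0.0846
grip_force: 0.0
t: 9.0
tool_pos: [0.4368, -0.0096, 0.1077]
tool_rot: [-0.143, -3.138, 0.0]
contact_force: [-0.4, -0.3, -1.2]
opening: 0.0848
grip_force: 0.0
rect c [-12.7  -0.7] size [ 46.2 110.2] ang 89.8 z 26.0 px [273. 225.]
rect c [-2.4 -0.7] size [88.4 44.8] ang 0.3 z 26.2 px [274. 220.]
pos [437.3  -9.8 108.2] yaw 174.7 q6 -1.67 -> tx -2.3 ty -1.0 tz 102.2 roll 0.001 open 84.8 grip 0.0
```

```bash
python3 -m handwheel '[{"tx":-2.5,"ty":-0.7,"tz":30,"roll":0},{"tx":0,"ty":0,"tz":35,"roll":0},{"tx":0,"ty":0,"tz":30,"roll":0},{"tx":0,"ty":0,"tz":7,"roll":0},{"tx":0,"ty":0,"tz":0,"roll":0}]'
python3 -m handwheel '[{"tx":0,"ty":0,"tz":0,"roll":0},{"tx":0,"ty":0,"tz":0,"roll":0},{"tx":0,"ty":0,"tz":0,"roll":0},{"tx":0,"ty":0,"tz":0,"roll":0},{"tx":0,"ty":0,"tz":0,"roll":0},{"tx":0,"ty":0,"tz":0,"roll":0},{"tx":0,"ty":0,"tz":0,"roll":0}]' 25 50
python3 -m handwheel '[{"tx":0,"ty":0,"tz":-20,"roll":0},{"tx":0,"ty":0,"tz":-30,"roll":0},{"tx":0,"ty":0,"tz":-30,"roll":0},{"tx":0,"ty":0,"tz":-30,"roll":0},{"tx":0,"ty":0,"tz":0,"roll":0},{"tx":0,"ty":0,"tz":0,"roll":0}]'
python3 - <<'E'
from h import *
to(632.4,278.8,60,170)
E
```

```text
t: 9.47
tool_pos: [0.4375, -0.0103, 0.0037]
tool_rot: [-0.145, -3.133, -0.001]
contact_force: [-0.4, -0.6, 0.3]
opening: 0.0848
grip_force: 0.0
t: 10.05
tool_pos: [0.4412, -0.0108, 0.0078]
tool_rot: [0.145, 3.134, -0.001]
contact_force: [-0.6, 0.7, 5.6]
opening: 0.0448
grip_force: 53.3
t: 10.55
tool_pos: [0.4407, -0.0106, 0.1181]
tool_rot: [0.145, 3.132, -0.001]
contact_force: [-0.7, 0.2, -3.2]
opening: 0.0448
grip_force: 52.4
pos [440.7 -10.6 118.1] yaw 174.7 q6 -1.67 -> tx -164.1 ty 305.9 tz 58.1 roll 0.082 open 44.8 grip 52.4
```

```bash
python3 -m handwheel '[{"tx":-18.2,"ty":34,"tz":0,"roll":0},{"tx":-18.2,"ty":34,"tz":0,"roll":0},{"tx":-18.2,"ty":34,"tz":0,"roll":0},{"tx":-18.2,"ty":34,"tz":0,"roll":0},{"tx":-18.2,"ty":34,"tz":0,"roll":0},{"tx":-18.2,"ty":34,"tz":0,"roll":0},{"tx":-18.2,"ty":34,"tz":0,"roll":0},{"tx":-18.2,"ty":34,"tz":0,"roll":0},{"tx":-18.2,"ty":34,"tz":0,"roll":0},{"tx":0,"ty":0,"tz":20,"roll":0.082},{"tx":0,"ty":0,"tz":28,"roll":0},{"tx":0,"ty":0,"tz":0,"roll":0}]'
python3 -m handwheel '[{"tx":0,"ty":0,"tz":0,"roll":0},{"tx":0,"ty":0,"tz":0,"roll":0}]'
cat >> h.py <<'E'
def fit(n=None):
    im,W=wrist(n);o=ctrl.get_obs();M=R.from_rotvec(o["tool_rot"]).as_matrix();L=(W-o["tool_pos"])@M*1e3
    hsv=cv2.cvtColor(im,cv2.COLOR_RGB2HSV);Z=W[...,2]*1e3
    y=(hsv[...,1]>180)&(hsv[...,0]>20)&(hsv[...,0]<35)&(abs(Z-14)<4)&(np.hypot(L[...,0],L[...,1])<130)
    f=lambda q:np.round(np.percentile(q,[1,50,99]),1) if len(q)>3 else None
    print("yellow z",np.round(np.median(Z[y]),1))
    for a in range(-30,110,10):
        s=(L[...,0]>a)&(L[...,0]<a+10)
        t=s&(Z>o["tool_pos"][2]*1e3-2)&(abs(L[...,1])<30)&(hsv[...,1]>100)
        print(a,"yellow y",f(L[...,1][s&y]),"tool y",f(L[...,1][t]))
    for a in range(-50,40,10):
        s=y&(L[...,1]>a)&(L[...,1]<a+10); print("col",a,"yellow x",f(L[...,0][s]))
E
python3 - <<'E'
from h import *
fit("w8"); to(632.4,278.8,21,170)
E
```

```text
t: 11.55
tool_pos: [0.6251, 0.2781, 0.0582]
tool_rot: [-0.271, -3.116, 0.009]
contact_force: [-2.3, -1.6, -4.8]
opening: 0.0445
grip_force: 52.4
t: 11.72
tool_pos: [0.6299, 0.2788, 0.0668]
tool_rot: [-0.274, -3.128, 0.001]
contact_force: [-0.6, 0.3, 0.2]
opening: 0.0448
grip_force: 52.5
yellow z 14.0
-30 yellow y [-119.6 -118.3 -117.1] tool y [-23.  -15.8  22.5]
-20 yellow y [-129.  -120.3 -119.1] tool y [-23.  -16.   22.5]
-10 yellow y None tool y [-22.4  16.   22.2]
0 yellow y None tool y [-22.   -0.1  21.9]
10 yellow y None tool y [-24.1  -0.5  22.1]
20 yellow y [-32.3 -32.  -31. ] tool y [-22.7  -0.5  21.9]
30 yellow y [-32.1  -1.4  29.6] tool y [-22.8  -0.5  21.9]
40 yellow y [-31.8  -1.4  29.6] tool y [-21.6  -0.5  20.6]
50 yellow y [-31.8  -1.4  29.3] tool y None
60 yellow y None tool y None
70 yellow y None tool y None
80 yellow y None tool y None
90 yellow y None tool y None
100 yellow y None tool y None
col -50 yellow x None
col -40 yellow x [29.1 41.2 50.9]
col -30 yellow x [33.4 42.6 50.9]
col -20 yellow x [35.2 43.3 50.9]
col -10 yellow x [35.1 43.2 50.9]
col 0 yellow x [35.2 43.2 51. ]
col 10 yellow x [35.2 43.2 50.9]
col 20 yellow x [32.4 42.6 50.9]
col 30 yellow x None
pos [630.8 278.9  68.2] yaw 170.0 q6 -1.09 -> tx -1.6 ty 0.1 tz 47.2 roll -0.001 open 44.9 grip 52.5
```

View pics/w8.png

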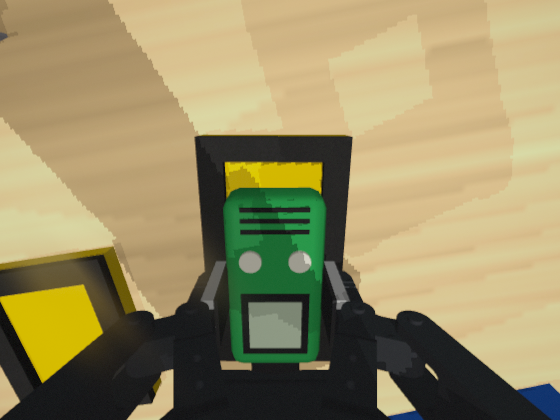

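The meter is over its black and yellow insert, with the insert's end at (275,178). Only small corrections are needed.

```bash
python3 -m handwheel '[{"tx":-2.1,"ty":-0.8,"tz":20,"roll":0},{"tx":0,"ty":0,"tz":18,"roll":0},{"tx":0,"ty":0,"tz":9,"roll":0},{"tx":0,"ty":0,"tz":0,"roll":0},{"tx":0,"ty":0,"tz":0,"roll":0}]'
python3 -m handwheel '[{"tx":0,"ty":0,"tz":0,"roll":0},{"tx":0,"ty":0,"tz":0,"roll":0},{"tx":0,"ty":0,"tz":0,"roll":0},{"tx":0,"ty":0,"tz":0,"roll":0},{"tx":0,"ty":0,"tz":-20,"roll":0},{"tx":0,"ty":0,"tz":-35,"roll":0},{"tx":0,"ty":0,"tz":-35,"roll":0},{"tx":0,"ty":0,"tz":-35,"roll":0},{"tx":0,"ty":0,"tz":0,"roll":0}]' 85
python3 - <<'E'
from h import *
im,W=wrist("w9"); to(427,147,100,190.5)
E
```

```text
t: 12.18
tool_pos: [0.6334, 0.2781, 0.0221]
tool_rot: [0.275, 3.127, 0.002]
contact_force: [-0.4, 0.9, -2.1]
opening: 0.0452
grip_force: 53.9
t: 12.93
tool_pos: [0.6372, 0.2797, 0.156]
tool_rot: [0.273, 3.115, 0.009]
contact_force: [1.2, 0.6, 0.8]
opening: 0.0848
grip_force: 0.0
pos [635.8 279.2 152.4] yaw 170.0 q6 -1.09 -> tx 182.7 ty -166.5 tz 52.4 roll -0.358 open 85.2 grip 0.0
```

View pics/w9.png

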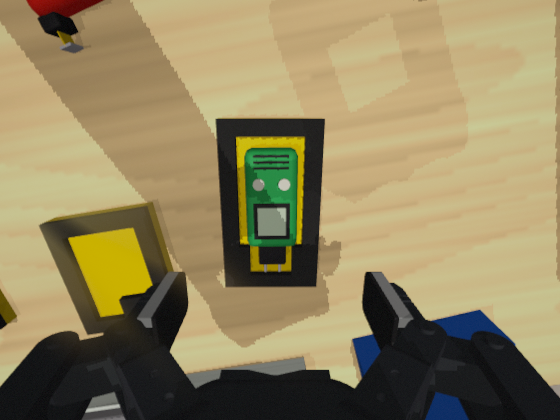

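The meter is seated: body (271,197), pins in the bay (272,262). Next is the tape.

```bash
python3 -m handwheel '[{"tx":26.1,"ty":-23.8,"tz":0,"roll":0},{"tx":26.1,"ty":-23.8,"tz":0,"roll":0},{"tx":26.1,"ty":-23.8,"tz":0,"roll":0},{"tx":26.1,"ty":-23.8,"tz":0,"roll":0},{"tx":26.1,"ty":-23.8,"tz":0,"roll":0},{"tx":26.1,"ty":-23.8,"tz":0,"roll":0},{"tx":26.1,"ty":-23.8,"tz":0,"roll":0},{"tx":0,"ty":0,"tz":15,"roll":-0.119},{"tx":0,"ty":0,"tz":15,"roll":-0.119},{"tx":0,"ty":0,"tz":15,"roll":-0.119},{"tx":0,"ty":0,"tz":0,"roll":0},{"tx":0,"ty":0,"tz":0,"roll":0}]'
python3 -m handwheel '[{"tx":0,"ty":0,"tz":0,"roll":0},{"tx":0,"ty":0,"tz":0,"roll":0}]'
python3 - <<'E'
from h import *
rects((10,40,70),(28.5,40,70),n="w10"); to(426.5,147,6,190.5)
E
```

```text
t: 13.98
tool_pos: [0.4223, 0.1455, 0.099]
tool_rot: [0.281, -3.126, 0.0]
contact_force: [-0.7, 0.7, -0.1]
opening: 0.0844
grip_force: 0.0
t: 14.15
tool_pos: [0.4242, 0.1459, 0.1012]
tool_rot: [-0.283, 3.127, 0.0]
contact_force: [-0.6, -0.1, -0.2]
opening: 0.0852
grip_force: 0.0
rect c [-13.3   0.7] size [56.1 82.9] ang 89.5 z 30.0 px [274. 225.]
rect c [-2.3  1.8] size [53.9 53.3] ang 0.1 z 30.7 px [277. 227.]
pos [424.3 145.9 101.3] yaw 190.4 q6 -1.59 -> tx -2.4 ty 0.6 tz 95.3 roll -0.002 open 84.7 grip 0.0
```

View pics/w10.png

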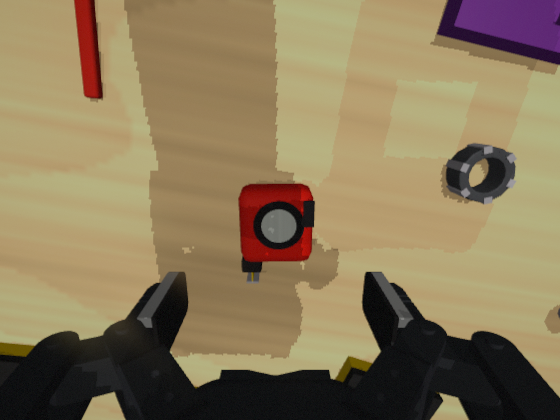

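The tape is at (276,222), mouth at (252,265), correctly oriented. I'll grasp it.

```bash
python3 -m handwheel '[{"tx":-2.2,"ty":0.8,"tz":30,"roll":0},{"tx":0,"ty":0,"tz":32,"roll":0},{"tx":0,"ty":0,"tz":28,"roll":0},{"tx":0,"ty":0,"tz":5,"roll":0},{"tx":0,"ty":0,"tz":0,"roll":0}]'
python3 -m handwheel '[{"tx":0,"ty":0,"tz":0,"roll":0},{"tx":0,"ty":0,"tz":0,"roll":0},{"tx":0,"ty":0,"tz":0,"roll":0},{"tx":0,"ty":0,"tz":0,"roll":0},{"tx":0,"ty":0,"tz":0,"roll":0},{"tx":0,"ty":0,"tz":0,"roll":0}]' 35 50
python3 -m handwheel '[{"tx":0,"ty":0,"tz":-20,"roll":0},{"tx":0,"ty":0,"tz":-30,"roll":0},{"tx":0,"ty":0,"tz":-30,"roll":0},{"tx":0,"ty":0,"tz":-30,"roll":0},{"tx":0,"ty":0,"tz":0,"roll":0},{"tx":0,"ty":0,"tz":0,"roll":0}]'
python3 - <<'E'
from h import *
to(676.5,106.5,66,179.5)
E
```

```text
t: 14.62
tool_pos: [0.4239, 0.1467, 0.0038]
tool_rot: [0.285, -3.124, 0.001]
contact_force: [0.0, -0.6, 0.2]
opening: 0.0847
grip_force: 0.0
t: 15.12
tool_pos: [0.4279, 0.1474, 0.008]
tool_rot: [-0.285, 3.124, 0.001]
contact_force: [0.3, 0.7, 6.1]
opening: 0.0549
grip_force: 55.0
t: 15.62
tool_pos: [0.4272, 0.1472, 0.1181]
tool_rot: [-0.285, 3.123, 0.001]
contact_force: [-0.3, -0.5, -1.8]
opening: 0.0552
grip_force: 54.2
pos [427.2 147.2 118.1] yaw 190.4 q6 -1.59 -> tx -237.8 ty -85.2 tz 52.1 roll 0.191 open 55.2 grip 54.2
```

```bash
python3 -m handwheel '[{"tx":-34,"ty":-12.2,"tz":0,"roll":0},{"tx":-34,"ty":-12.2,"tz":0,"roll":0},{"tx":-34,"ty":-12.2,"tz":0,"roll":0},{"tx":-34,"ty":-12.2,"tz":0,"roll":0},{"tx":-34,"ty":-12.2,"tz":0,"roll":0},{"tx":-34,"ty":-12.2,"tz":0,"roll":0},{"tx":-34,"ty":-12.2,"tz":0,"roll":0},{"tx":0,"ty":0,"tz":24,"roll":0.0955},{"tx":0,"ty":0,"tz":24,"roll":0.0955},{"tx":0,"ty":0,"tz":0,"roll":0},{"tx":0,"ty":0,"tz":0,"roll":0},{"tx":0,"ty":0,"tz":0,"roll":0}]'
python3 - <<'E'
from h import *
fit("w11"); to(676.5,106.5,20.5,179.5)
E
```

```text
t: 16.62
tool_pos: [0.6744, 0.1062, 0.0669]
tool_rot: [-0.01, -3.14, 0.0]
contact_force: [1.0, -0.7, -1.0]
opening: 0.055
grip_force: 54.0
yellow z 14.0
-30 yellow y [109.9 111.3 112.7] tool y [-25.7  -0.6  24.5]
-20 yellow y [111.7 113.  114.4] tool y [-27.   -1.2  27.1]
-10 yellow y [113.5 114.6 116.2] tool y [-27.7 -15.8  27.4]
0 yellow y [115.2 116.4 117.7] tool y [-27.7 -22.7  25.1]
10 yellow y [-36.3   1.3 118.6] tool y [-28.6 -19.6  19.8]
20 yellow y [-36.    0.9 120.2] tool y [-26.6  -2.9  25.9]
30 yellow y [-35.7   1.6 122.2] tool y [-23.9   0.6  24.2]
40 yellow y [121.9 122.3 123.2] tool y None
50 yellow y [-50.5  -7.5  49.5] tool y None
60 yellow y None tool y None
70 yellow y None tool y None
80 yellow y None tool y None
90 yellow y None tool y None
100 yellow y None tool y None
col -50 yellow x [53.7 53.8 53.9]
col -40 yellow x [11.7 24.3 53.8]
col -30 yellow x [14.5 25.2 53.7]
col -20 yellow x [14.6 25.1 53.7]
col -10 yellow x [14.6 25.  53.6]
col 0 yellow x [14.6 25.1 53.6]
col 10 yellow x [14.7 25.1 53.5]
col 20 yellow x [14.8 25.2 53.5]
col 30 yellow x [12.1 23.6 53.4]
pos [675.3 106.2  68.3] yaw 179.6 q6 -1.52 -> tx -1.2 ty 0.3 tz 47.8 roll 0.002 open 54.6 grip 54.0
```

View pics/w11.png

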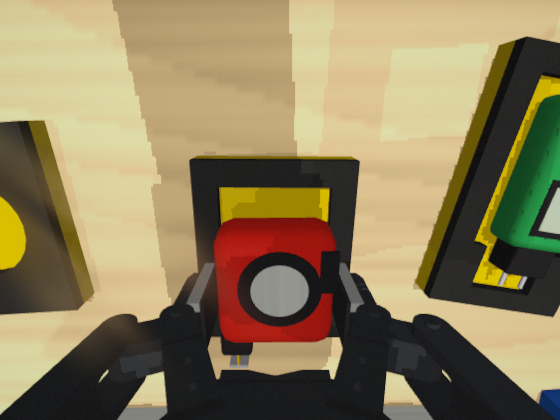

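```bash
python3 -m handwheel '[{"tx":-1.3,"ty":-0.2,"tz":20,"roll":0},{"tx":0,"ty":0,"tz":18,"roll":0},{"tx":0,"ty":0,"tz":9,"roll":0},{"tx":0,"ty":0,"tz":0,"roll":0},{"tx":0,"ty":0,"tz":0,"roll":0}]'
python3 -m handwheel '[{"tx":0,"ty":0,"tz":0,"roll":0},{"tx":0,"ty":0,"tz":0,"roll":0},{"tx":0,"ty":0,"tz":0,"roll":0},{"tx":0,"ty":0,"tz":0,"roll":0},{"tx":0,"ty":0,"tz":-20,"roll":0},{"tx":0,"ty":0,"tz":-35,"roll":0},{"tx":0,"ty":0,"tz":-35,"roll":0},{"tx":0,"ty":0,"tz":-35,"roll":0},{"tx":0,"ty":0,"tz":0,"roll":0}]' 85
python3 - <<'E'
from h import *
im,W=wrist("w12"); to(418,-149,100,179.5)
E
```

```text
t: 17.08
tool_pos: [0.6773, 0.106, 0.0221]
tool_rot: [0.012, 3.139, 0.0]
contact_force: [0.6, -0.7, -1.3]
opening: 0.0548
grip_force: 55.4
t: 17.83
tool_pos: [0.6814, 0.1062, 0.1558]
tool_rot: [0.013, 3.126, 0.001]
contact_force: [1.9, -0.1, 1.6]
opening: 0.0852
grip_force: 0.0
pos [680.  106.  152.3] yaw 179.5 q6 -1.52 -> tx 259.7 ty -257.3 tz 52.3 roll -0.000 open 84.9 grip 0.0
```

View pics/w12.png

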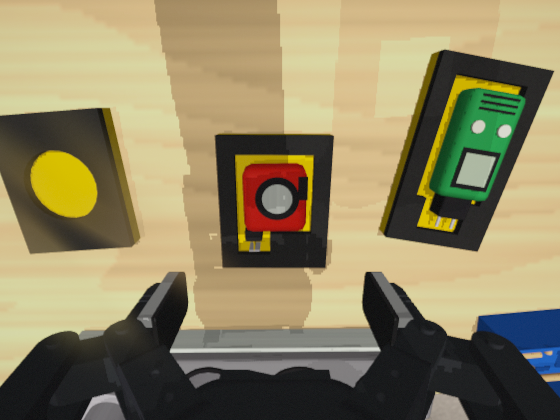

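The tape is seated: body (275,197), blade in the bay (253,243). The setter is last.

```bash
python3 -m handwheel '[{"tx":26,"ty":-25.7,"tz":0,"roll":0},{"tx":26,"ty":-25.7,"tz":0,"roll":0},{"tx":26,"ty":-25.7,"tz":0,"roll":0},{"tx":26,"ty":-25.7,"tz":0,"roll":0},{"tx":26,"ty":-25.7,"tz":0,"roll":0},{"tx":26,"ty":-25.7,"tz":0,"roll":0},{"tx":26,"ty":-25.7,"tz":0,"roll":0},{"tx":26,"ty":-25.7,"tz":0,"roll":0},{"tx":26,"ty":-25.7,"tz":0,"roll":0},{"tx":26,"ty":-25.7,"tz":0,"roll":0},{"tx":0,"ty":0,"tz":20,"roll":0},{"tx":0,"ty":0,"tz":0,"roll":0}]'
python3 -m handwheel '[{"tx":0,"ty":0,"tz":0,"roll":0},{"tx":0,"ty":0,"tz":0,"roll":0}]'
python3 - <<'E'
from h import *
rects((30,60,60),(47,60,60)); to(418,-149,12,179.5)
E
```

```text
t: 18.88
tool_pos: [0.4109, -0.1489, 0.1217]
tool_rot: [-0.02, -3.137, -0.004]
contact_force: [-1.0, 0.9, -0.7]
opening: 0.0854
grip_force: 0.0
t: 19.05
tool_pos: [0.4143, -0.1483, 0.1252]
tool_rot: [-0.012, -3.141, -0.001]
contact_force: [0.1, 1.1, 0.6]
opening: 0.0851
grip_force: 0.0
rect c [-3.6 -1.1] size [48.9 49.7] ang 89.3 z 43.7 px [273. 223.]
rect c [-3.5 -1.1] size [30.6 31.2] ang 88.5 z 50.3 px [273. 229.]
pos [ 414.7 -148.3  125.6] yaw 179.6 q6 -2.08 -> tx -3.3 ty -0.6 tz 113.6 roll 0.001 open 85.2 grip 0.0
```

```bash
python3 -m handwheel '[{"tx":-3.5,"ty":-1.1,"tz":20,"roll":0},{"tx":0,"ty":0,"tz":30,"roll":0},{"tx":0,"ty":0,"tz":35,"roll":0},{"tx":0,"ty":0,"tz":24,"roll":0},{"tx":0,"ty":0,"tz":4,"roll":0},{"tx":0,"ty":0,"tz":0,"roll":0}]'
python3 -m handwheel '[{"tx":0,"ty":0,"tz":0,"roll":0},{"tx":0,"ty":0,"tz":0,"roll":0},{"tx":0,"ty":0,"tz":0,"roll":0},{"tx":0,"ty":0,"tz":0,"roll":0},{"tx":0,"ty":0,"tz":0,"roll":0},{"tx":0,"ty":0,"tz":0,"roll":0}]' 30 60
python3 -m handwheel '[{"tx":0,"ty":0,"tz":-20,"roll":0},{"tx":0,"ty":0,"tz":-30,"roll":0},{"tx":0,"ty":0,"tz":-30,"roll":0},{"tx":0,"ty":0,"tz":0,"roll":0},{"tx":0,"ty":0,"tz":0,"roll":0}]'
python3 - <<'E'
from h import *
to(667.2,-90,60,179.5)
E
```

```text
t: 19.6
tool_pos: [0.4169, -0.1487, 0.0111]
tool_rot: [-0.011, -3.138, -0.003]
contact_force: [-0.6, -0.1, 0.7]
opening: 0.085
grip_force: 0.0
t: 20.1
tool_pos: [0.4197, -0.1508, 0.0151]
tool_rot: [0.014, 3.137, -0.003]
contact_force: [0.8, 1.2, 6.1]
opening: 0.0484
grip_force: 62.1
t: 20.52
tool_pos: [0.419, -0.1508, 0.0946]
tool_rot: [0.014, 3.137, -0.004]
contact_force: [0.3, -0.7, -5.1]
opening: 0.048
grip_force: 63.9
pos [ 419.  -150.8   94.6] yaw 179.5 q6 -2.07 -> tx -247.6 ty 63.0 tz 34.6 roll -0.000 open 48.0 grip 63.9
```

```bash
python3 -m handwheel '[{"tx":-35.4,"ty":9,"tz":0,"roll":0},{"tx":-35.4,"ty":9,"tz":0,"roll":0},{"tx":-35.4,"ty":9,"tz":0,"roll":0},{"tx":-35.4,"ty":9,"tz":0,"roll":0},{"tx":-35.4,"ty":9,"tz":0,"roll":0},{"tx":-35.4,"ty":9,"tz":0,"roll":0},{"tx":-35.4,"ty":9,"tz":0,"roll":0},{"tx":0,"ty":0,"tz":20,"roll":0},{"tx":0,"ty":0,"tz":10,"roll":0},{"tx":0,"ty":0,"tz":0,"roll":0},{"tx":0,"ty":0,"tz":0,"roll":0},{"tx":0,"ty":0,"tz":0,"roll":0}]'
python3 - <<'E'
from h import *
im,W=wrist("w13");o=ctrl.get_obs();M=R.from_rotvec(o["tool_rot"]).as_matrix();L=(W-o["tool_pos"])@M*1e3;Z=W[...,2]*1e3
hsv=cv2.cvtColor(im,cv2.COLOR_RGB2HSV)
top=(hsv[...,2]<90)&(abs(Z-22)<3)&(np.hypot(L[...,0],L[...,1])<90)
P=L[top][:,:2]; print("foam top",top.sum(),cv2.minAreaRect(P.astype(np.float32)))
y=(hsv[...,1]>180)&(hsv[...,0]>20)&(hsv[...,0]<35)&(abs(Z-14)<3)&(np.hypot(L[...,0],L[...,1])<36)
P=L[y][:,:2]; print("yellow",len(P), P.min(0) if len(P) else 0,P.max(0) if len(P) else 0)
if len(P)>30:
    # outer border = points of the yellow adjoining foam top
    h=cv2.convexHull(P.astype(np.float32))[:,0]; from scipy.optimize import least_squares
    g=h[np.hypot(*h.T)>28]; r=least_squares(lambda c:np.hypot(g[:,0]-c[0],g[:,1]-c[1])-33,[0,0],loss="soft_l1"); print("centre",r.x,np.round(r.fun,1))
s=(hsv[...,1]<90)&(Z>o["tool_pos"][2]*1e3+25)&(np.hypot(L[...,0],L[...,1])<25); print("setter", np.median(L[s],0))
to(667.2,-90,26.5,179.5)
E
```

```text
t: 21.52
tool_pos: [0.6648, -0.0893, 0.0615]
tool_rot: [-0.015, -3.14, -0.001]
contact_force: [0.8, -0.5, -3.8]
opening: 0.0483
grip_force: 63.9
foam top 14272 ((-0.12786483764648438, -1.1236839294433594), (101.71430969238281, 129.86524963378906), 85.60309600830078)
yellow 2342 [-12.46661799 -34.20966922] [30.33054533 31.65604585]
centre [-2.35580803 -1.30034276] [-0.3 -0.3 -0.2 -0.2 -0.3  0.   0.   0.1  0.   0.4  0.6  0.4  0.2  0.2
 -0.2 -0.3 -0.5 -1.1 -0.7  0.   0.   0.2  0.4  0.5  0.7  0.3  0.3  0.2
 -0.  -0.  -0.2 -0.2 -0.1 -0.5 -0.3]
setter [ 1.13033246e+01 -3.77391434e-02 -7.33821970e+01]
pos [665.4 -89.5  62.6] yaw 179.5 q6 -1.81 -> tx -1.8 ty -0.5 tz 36.1 roll -0.001 open 48.4 grip 64.0
```

View pics/w13.png

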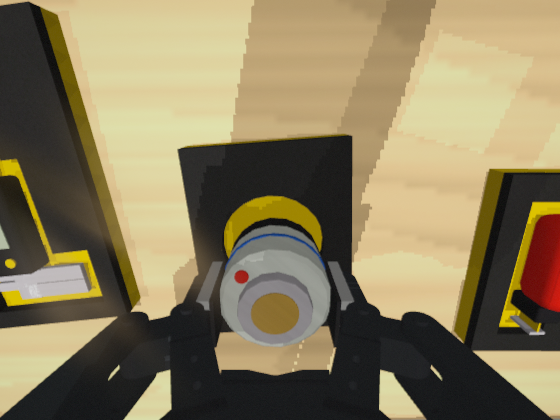

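The setter is held upright over the round cut-out, whose yellow rim is at (273,215). A small shift and it goes in.

```bash
python3 -m handwheel '[{"tx":-2.3,"ty":-1.3,"tz":10,"roll":0},{"tx":0,"ty":0,"tz":15,"roll":0},{"tx":0,"ty":0,"tz":10,"roll":0},{"tx":0,"ty":0,"tz":0,"roll":0},{"tx":0,"ty":0,"tz":0,"roll":0}]'
python3 -m handwheel '[{"tx":0,"ty":0,"tz":0,"roll":0},{"tx":0,"ty":0,"tz":0,"roll":0},{"tx":0,"ty":0,"tz":0,"roll":0},{"tx":0,"ty":0,"tz":0,"roll":0},{"tx":0,"ty":0,"tz":-20,"roll":0},{"tx":0,"ty":0,"tz":-35,"roll":0},{"tx":0,"ty":0,"tz":-35,"roll":0},{"tx":0,"ty":0,"tz":-35,"roll":0},{"tx":0,"ty":0,"tz":-35,"roll":0},{"tx":0,"ty":0,"tz":-35,"roll":0},{"tx":0,"ty":0,"tz":0,"roll":0},{"tx":0,"ty":0,"tz":0,"roll":0}]' 85
python3 - <<'E'
from h import *
im,W=wrist("w14")
Z=W[...,2]*1e3
for k,c,r in(("setter",(667,-90),14),("tape",(678,107),20),("meter",(632,279),18),("caliper",(652,-261),14)):
    m=np.hypot(W[...,0]*1e3-c[0],W[...,1]*1e3-c[1])<r; print(k,m.sum(),np.round(np.percentile(Z[m],[10,50,90]),1) if m.any() else "")
print(ctrl.get_obs()["tool_pos"])
E
```

```text
t: 21.98
tool_pos: [0.6684, -0.0908, 0.0281]
tool_rot: [-0.014, -3.142, 0.0]
contact_force: [-2.8, 0.3, 4.8]
opening: 0.0481
grip_force: 67.1
t: 22.98
tool_pos: [0.67, -0.0909, 0.2266]
tool_rot: [0.014, 3.134, -0.003]
contact_force: [1.1, -0.7, -0.9]
opening: 0.085
grip_force: 0.0
setter 4817 [ 65.1 307.8 313.8]
tape 1019 [44.2 45.4 46.5]
meter 0 
caliper 499 [31.6 32.5 33.4]
[ 0.66868317 -0.09055799  0.22342459]
```

View pics/w14.png

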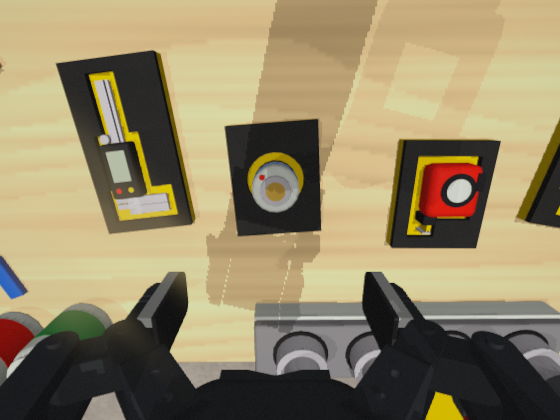

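Every tool in view is seated: caliper (120,165), setter (275,187), tape (450,190). One last numeric check with the scene camera, then I hand in.

Run:
```python
from h import *
im,d=optics.get_image("scene");p=optics.camera_params("scene");W=cloud(im,d,p["mtx"],p["extrinsics"])*1e3;W[...,2]+=1.8
ok=True
for k,c,r,t in(("setter",(667,-90),14,64),("tape",(678,107),20,44),("meter",(632,279),18,40),("caliper",(652,-261),12,32),("nut",(364,297),24,20)):
    m=np.hypot(W[...,0]-c[0],W[...,1]-c[1])<r; z=np.percentile(W[m][:,2],[10,50,90]); print(k,m.sum(),np.round(z,1),t); ok&=abs(z[2]-t)<4
print(ok)
if ok: print(ctrl.finish_job())
```

```text
setter 479 [ 63.6 541.  542.5] 64
tape 317 [43.  45.  47.2] 44
meter 258 [38.4 40.7 42.8] 40
caliper 89 [30.6 32.6 34.5] 32
nut 364 [-0.9 12.9 20.9] 20
False
```

The setter's high reading is only the gripper above it. Its 10th percentile of 63.6 mm matches the expected 64 mm, so everything is in place.

```bash
python3 -c "
from station import ctrl
print(ctrl.finish_job())"
```

```text
the job is handed in; nothing more can be done
None
```

I put the caliper, moisture meter, tape measure and tool-height setter right way up in their own foam cut-outs, left the collet nut where it was, and handed the job in after about 23 s of robot time.

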